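# Spot the last hole with the automatic centre punch

### The job

Three of the four holes of the steel base plate are drilled; the fourth is only a crossing of two marker lines. Take the automatic centre punch out of the wooden punch block, stand its point on that bare crossing and press it straight down until the spring inside snaps, then stop at once and lift off: do not lean on the spent punch and leave no stray mark. Put the punch back upright in its bore in the block, down on its collar, and leave the plate and the things round it where they are.

Things in the scene. Friction and masses are not known exactly. Their poses are not given: they have to be found in the camera images.
- punch_grip (a point): Automatic centre punch: the thick steel tool with a black collar, upright in the end bore of the punch block; 162 mm long, 0.17 kg. This point is on its axis, mid-way up the knurled barrel (diameter 18, 76 long between collar and cap): 105 mm above the tip, 55 above the collar's underside, 57 below the top of the cap (diameter 20). z runs from point to cap.
- punch_collar (a point): On the punch's axis, at the underside of its black collar (diameter 26, 16 high). Below it come the nose (diameter 11, 26 long) and the point (diameter 6, sticks out 24 of it). Put away, the collar sits on top of the block and nose and point hang free in the bore.
- punch_tip (a point): Tip of the punch, 50 mm below the collar's underside. Pressed, the point slides into the nose: first 1 to 11 mm of slack (how far the cap is backed off, not visible) at 2 to 4 N, then the main spring builds up from 5 N over about 8 mm to about 17 N and snaps: the force drops at once to about 4 N. Some 2.5 mm later the point is hard against its stop. Lifted off, it comes out and the spring resets.
- punch_trigger (a point): The trigger pawl inside the barrel, hidden, at rest level with the grip point on the tool's axis. When the spring snaps it jumps 6 mm sideways (along the tool's x) and stays there until the punch is lifted off.
- plate: Loose steel base plate, 130 x 102 x 8 mm, 0.8 kg, lying flat on the bench; origin in the centre of its underside, x along the 130 mm side. Marker lines run parallel to the edges through the four hole positions, 46 mm either way along x and 32 mm either way along y; three of them are drilled, diameter 12.
- crossing (a point): The bare crossing of marker lines on the plate's top face, where the fourth hole goes (at x +46, y +32, z +8 mm of the plate).
- bore (a point): Mouth of the automatic punch's bore (diameter 17, 56 deep), in the top of the wooden punch block (52 x 150 mm, 60 high, fixed), 48 mm from the block's centre. y (the block's) runs along the row of tools towards this end. The other three tools in the row, 50, 78 and 104 mm from this bore, are thinner punches that stand at most 34 mm above the block.
- tape_measure: Bystander: tape measure, 38 x 89 x 62 mm, origin under it.
- screws: Bystander: jar of screws, diameter 68, 95 high, origin under it.
- pencil: Bystander: flat carpenter's pencil lying on the bench, 166 mm long.
Not all that is in view belongs to the job. Leave any blue, turquoise or white look-alike of the part that bears punch_grip alone.

How it is judged:
On the way:
1. the punch snaps with its point on the bare crossing (within 4 mm) and the tool upright (within 8 degrees) (x of punch_trigger in the frame of punch_grip above 0.0045 m and horizontal distance between punch_tip and crossing below 0.004 m and distance between punch_tip and crossing below 0.006 m and angle between punch_grip's own z axis and vertical below 0.14 rad), for 0.06 s.
At the end, for the whole second after the job is handed in: The punch stands upright (within 6 degrees) and released in its bore, its collar down on the block (within 3 mm), and the plate lies where it was (within 20 mm) (horizontal distance between punch_collar and bore below 0.005 m and z of punch_collar in the frame of bore between -0.003 and 0.003 m and angle between punch_grip's own z axis and vertical below 0.1 rad and distance of plate from where it was at the start of the episode below 0.02 m); the robot touches nothing.
It fails at once if the spent or loaded punch is leaned on: more than 30 N between punch and plate (contact force between punch and plate above 30 N).
It fails at once if the punch snaps more than 6 mm away from the crossing (a stray mark) (x of punch_trigger in the frame of punch_grip above 0.0045 m and distance between punch_tip and crossing above 0.0065 m).
It fails at once if a bystander is pushed more than 30 mm (distance of any of tape_measure, screws, pencil from where it was at the start of the episode above 0.03 m).
It also fails if it takes over 64 s, if anything falls off the work surface, if the arm or the gripper's body presses on something with over 40 N, if the wrist force passes 120 N, or if a joint passes its speed limit or range.

### The arm

A 6-joint arm with a two-finger parallel gripper is mounted at the origin on a cart in front of the work surface, level with it; the furniture and walls round the work are solid. World frame = base frame: x ahead of the robot, y to its left, z up, the work surface at z = 0. Lengths are in m, angles in rad, forces in N, time in s.
With the tool pointing down it reaches from about 0.3 to 0.875 m from the base axis. Payload 4.2 kg.
Tool frame: the origin (TCP) lies at the very end of the fingers, on their centre line; the grasp point (between the pads) lies 19 mm behind it; z points along the fingers, y is the line along which they close (so a half turn about z gives the same grasp; the last joint's range is limited). The gripper opens to 85 mm and grips with 20 to 120 N. Pads are 22 mm wide; open, the fingers measure 114 mm over their backs; the gripper's body (76 mm by 85 mm) begins 54 mm behind the grasp point. The pads swing forward as they close: fully open they stand 13 mm farther back than shut.
Start: joints at [1.143, 0.32, 1.565, -0, 1.257, -0.02], TCP at [0.228, 0.528, 0.231] pointing down, gripper open.
Joint ranges: [-3.11, 3.11], [-0.84, 2.01], [0.21, 2.61], [-1.34, 4.49], [0.05, 2.63], [-2.56, 2.56]. Speed limits (rad/s): [2.57, 2.57, 3.14, 3.14, 3.14, 3.14].

### API

Orientations are given as a unit quaternion [x, y, z, w].
In Python, from plant import status, viewer, job gives the robot as it stands. The module is installed in compiled form; this text tells all that it offers.
- The arm moves only by the tool arm_command, never from a script. Its argument "motion" is text: rows parted by semicolons, each of 6 numbers parted by spaces: the shift along the tool's x, y, z in m, then the turn, a rotation vector about the tool's x, y, z in rad. In form: dx dy dz rx ry rz; .... A call has 1 to 20 rows; each row is the pose to reach, as a shift and turn from the pose commanded when the call began, along the tool's axes at that moment; what a row does not reach only later rows make up. A row lasts 1/10 s, in which the tool goes at most 50 mm and 8.59 degrees, less where a joint would pass 70% of its speed; a pose out of reach is approached as far as the arm can. A call with a gripper value outside its range is refused whole. "jaw" is the finger opening in m, from 0 to 0.0854, set as the call begins (left out, the last holds). The fingers move at their own pace and stop on an object; "grip_force" is the grip in N (left out, the last holds). Time passes only in rows, so rows that repeat a pose let the fingers close. It gives the time, the measured TCP pose, the force, the opening and the grip force at its end, in the units of the state.
- status.observe(): the state, without advancing time (a new reading comes with each control period).
- viewer.snapshot(name): name is "side" or "top"; returns the picture (480x640x3 uint8, red, green, blue); there is no depth.
- viewer.calibration(name): a dict with "intrinsics" (3x3 intrinsics, pixels), "distortion" ([k1, k2, p1, p2, k3] as OpenCV has them; the pictures are not rectified), "R" (3x3) and "t" (3): a world point X has camera coordinates R X + t. Camera axes: x right, y down, z forward; pixel columns grow to the right and rows downward; lengths in m; the calibration is good to about 2 mm. A picture is of the moment at which its call begins. calibration takes no time and is no camera call.
- job.close_job(): hands the job in; it is judged then, once.
The state is a dict: "t": time; "joints": joint angles; "joint_velocities": joint speeds; "joint_efforts": joint torques, N m; "eef_pos": TCP position; "eef_rot": TCP orientation; "ft_force": force on the tool from outside, world axes, zero at the start; "moment": the same for the moment, N m; "finger_gap": opening from 0.0 (shut) to 1.0 (fully open); "finger_force": force on a finger pad.
Only numpy, scipy, OpenCV 4.12 (cv2) and the standard library are available. Lean on these libraries where they do the work, as an engineer would, in place of code of your own. Each camera call takes 0.05 s, during which the arm holds its last target. There are 200 camera calls.

## Working session

There is one attempt and no reset: what is moved stays moved. The work goes in short steps, Python scripts to look and compute and a tool call to move; the robot and the scene stay as the last step left them, time stands still between calls to the robot, and variables do not carry over. Pictures are saved under pics/ and viewed, at most 10 in all, crops included, and the job is handed in when it is done.

Besides the shell and the picture viewer there is one more tool, called as name(argument=value, ...) on one line, values as JSON. arm_command: Moves the arm, as the interface text tells. Its arguments: {"type":"object","properties":{"motion":{"type":"string"},"jaw":{"type":"number"},"grip_force":{"type":"number"}},"required":["motion"]}

```bash
mkdir -p pics
cat > h.py <<'E'
import numpy as np, cv2
from plant import status, viewer, job
def cal(n):
    c=viewer.calibration(n); return np.array(c["intrinsics"]),np.array(c["distortion"]),np.array(c["R"]),np.array(c["t"])
def ray(n,uv):
    K,D,R,t=cal(n); p=cv2.undistortPoints(np.array([[uv]],float),K,D)[0,0]
    d=R.T@np.array([p[0],p[1],1]); return -R.T@t,d/np.linalg.norm(d)
def plane(n,uv,z):
    o,d=ray(n,uv); return o+d*(z-o[2])/d[2]
def proj(n,X):
    K,D,R,t=cal(n); return cv2.projectPoints(np.array(X,float).reshape(-1,3),cv2.Rodrigues(R)[0],t,K,D)[0][:,0]
def tri(a,ua,b,ub):
    o1,d1=ray(a,ua);o2,d2=ray(b,ub)
    s=np.linalg.lstsq(np.c_[d1,-d2],o2-o1,rcond=None)[0]
    p,q=o1+s[0]*d1,o2+s[1]*d2; return (p+q)/2,np.linalg.norm(p-q)
E
python3 - <<'E'
from h import *
for n in("side","top"):
    im=viewer.snapshot(n); cv2.imwrite(f"pics/{n}0.png",im[...,::-1]); o,d=ray(n,(320,240)); print(n,o,d)
print(status.observe())
E
```

```text
side [-0.03979403 -0.69207328  0.83175807] [ 0.46471611  0.61934932 -0.63280752]
top [0.45826657 0.03678831 0.95563346] [ 0.07149312  0.01209794 -0.99736772]
{'t': 0.1, 'joints': array([ 1.14294322e+00,  3.20249710e-01,  1.56556075e+00, -2.20580144e-05,
        1.25742948e+00, -2.00517160e-02]), 'joint_velocities': array([ 0.00103006, -0.00097887, -0.00199601, -0.00133194, -0.00101857,
        0.00025991]), 'joint_efforts': array([-6.77360040e-04, -4.16410303e+01, -2.34702963e+01, -1.05564852e-04,
        4.89948652e-03, -3.75070982e-06]), 'eef_pos': array([0.22789215, 0.52743615, 0.23055242]), 'eef_rot': array([ 2.02487346e-01,  9.79284533e-01, -8.05408422e-04, -1.72692677e-04]), 'ft_force': array([ 0.4602729 , -0.31451613, -0.49718507]), 'moment': array([ 0.02459892, -0.04237686,  0.07815861]), 'finger_force': 0.0, 'finger_gap': 1.0021205099107298}
```

View pics/side0.png

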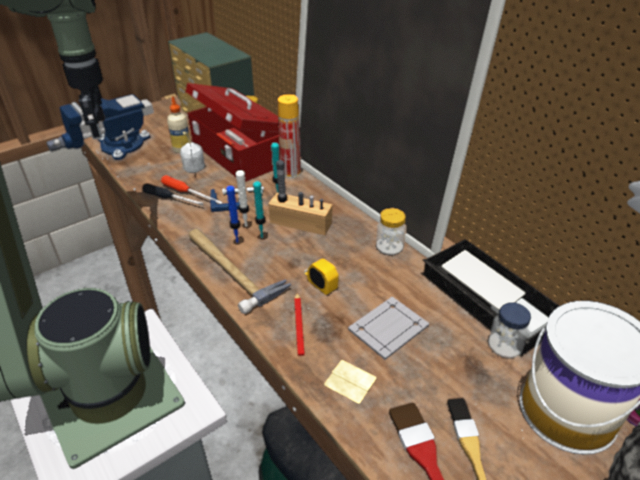

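View pics/top0.png

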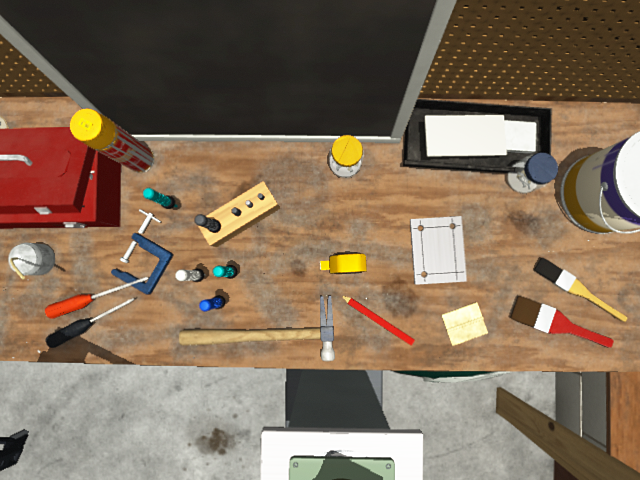

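The side view shows the block at about (300,212) with the dark punch at its left end (282,185). In the top view the block is at (238,212), the punch at (205,222) and the plate at (438,250). The look-alikes, by top-view pixel, are blue (211,304), white (188,275), teal (225,271) and teal (158,198). All four stand outside the block. The dark one in the block's end bore fits the description, so I'll confirm it in an enlarged crop.

Run:
```python
import cv2,numpy as np
s=cv2.imread("pics/side0.png");t=cv2.imread("pics/top0.png")
f=lambda im,x,y,w,h:cv2.resize(im[y:y+h,x:x+w],(400,300),interpolation=cv2.INTER_CUBIC)
cv2.imwrite("pics/c1.png",np.vstack([np.hstack([f(t,180,170,112,84),f(t,390,208,100,75+9)]),np.hstack([f(s,250,155,100,75),f(s,340,290,100,75)])]))
```

```text
(no output)
```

View pics/c1.png

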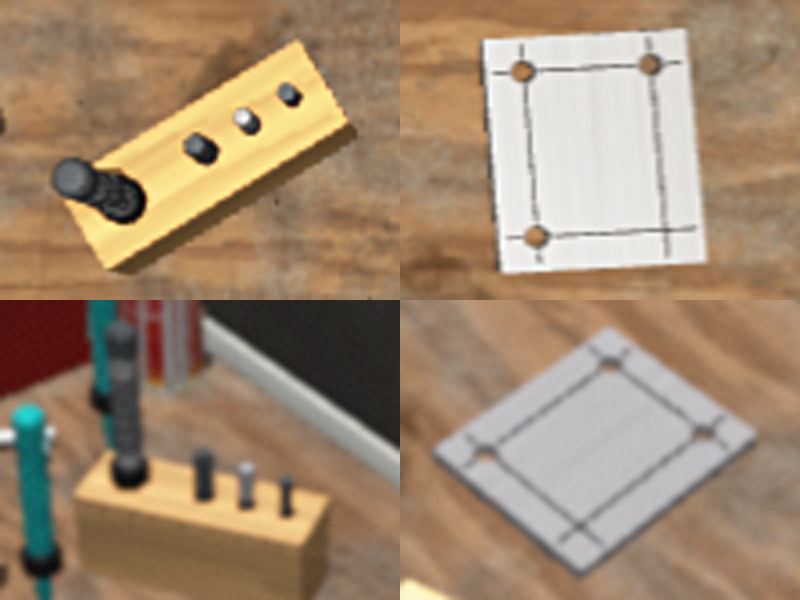

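The crop confirms it: a steel barrel with a black collar in the end bore (crop top-left (75,180) cap, (123,202) collar). The bare crossing is at crop (668,231) in the top view and (580,526) in the side view.

Run:
```python
from h import *
def px(q,x,y):
    x0,y0,sx,sy,ox,oy={'tl':(0,0,400/112,300/84,180,170),'tr':(400,0,4,300/84,390,208),'bl':(0,300,4,4,250,155),'br':(400,300,4,4,340,290)}[q]
    return ((x-x0+.5)/sx-.5+ox,(y-y0+.5)/sy-.5+oy)
T=[(522,71),(650,64),(537,237),(668,231)]; S=[(610,362),(703,432),(485,452),(580,526)]
P=[];
for a,b in zip(T,S):
    p,q=plane("top",px('tr',*a),.008),plane("side",px('br',*b),.008)
    print("plate",p.round(4),q.round(4),tri("top",px('tr',*a),"side",px('br',*b))[0].round(4)); P.append((p+q)/2)
P=np.array(P); print("sides",[np.linalg.norm(P[i]-P[j]) for i,j in((0,1),(2,3),(0,2),(1,3))],"pred",P[1]+P[2]-P[0])
print("cap", plane("top",px('tl',75,180),.172),plane("side",px('bl',120,326),.172),tri("top",px('tl',75,180),"side",px('bl',120,326)))
# block edges top z=.06
for n,q,pts in(("top",'tl',[(299,40),(349,122),(109,268)]),("side",'bl',[(77,492),(110,452),(328,497),(303,541)])):
    print(n,np.array([plane(n,px(q,*p),.06) for p in pts]).round(4))
print("collar top z.076 topview",plane("top",px('tl',123,197),.07),"side z.068",plane("side",px('bl',130,470),.068))
# small tools: base at block top
print([plane("side",px('bl',*p),.06).round(4)[:2] for p in((203,499),(246,507),(286,516))])
o=status.observe();print(o['joints'])
```

```text
plate [ 0.5538 -0.1507  0.008 ] [ 0.5551 -0.1506  0.008 ] [ 0.5541 -0.1509  0.0087]
plate [ 0.5585 -0.2146  0.008 ] [ 0.559  -0.2152  0.008 ] [ 0.5589 -0.2149  0.0078]
plate [ 0.4615 -0.1581  0.008 ] [ 0.4624 -0.1582  0.008 ] [ 0.4618 -0.1583  0.0084]
plate [ 0.4656 -0.2231  0.008 ] [ 0.4683 -0.2223  0.008 ] [ 0.4663 -0.2231  0.0101]
sides [np.float64(0.06440934272777854), np.float64(0.06474629278231094), np.float64(0.0927775696310943), np.float64(0.09216656844140361)] pred [ 0.46630995 -0.22240732  0.008     ]
cap [0.54500863 0.24477539 0.172     ] [0.54694003 0.24754085 0.172     ] (array([0.54476589, 0.24411624, 0.17441817]), np.float64(6.0634023785763224e-05))
top [[0.6338 0.1569 0.06  ]
 [0.5901 0.1293 0.06  ]
 [0.5109 0.2549 0.06  ]]
side [[0.5146 0.2574 0.06  ]
 [0.5552 0.2817 0.06  ]
 [0.6349 0.1583 0.06  ]
 [0.5948 0.1316 0.06  ]]
collar top z.076 topview [0.54764128 0.24617904 0.07      ] side z.068 [0.54795511 0.24739531 0.068     ]
[array([0.5723, 0.2036]), array([0.5884, 0.1807]), array([0.6022, 0.1582])]
[ 1.14294322e+00  3.20249710e-01  1.56556075e+00 -2.20580144e-05
  1.25742948e+00 -2.00517160e-02]
```

```bash
cat >> h.py <<'E'
from scipy.spatial.transform import Rotation as Ro
def delta(xyz,yaw_y=None):
    """shift in tool axes and rotvec to TCP target, tool down, tool y at world angle yaw_y (mod 180)"""
    o=status.observe(); R=Ro.from_quat(o['eef_rot']); d=R.inv().apply(np.array(xyz)-o['eef_pos'])
    if yaw_y is None: yaw_y=np.arctan2(*R.as_matrix()[1::-1,1])
    best=None
    for k in(0,np.pi):
        y=np.array([np.cos(yaw_y+k),np.sin(yaw_y+k),0]); z=np.array([0,0,-1.]); x=np.cross(y,z)
        r=(R.inv()*Ro.from_matrix(np.c_[x,y,z])).as_rotvec()
        if best is None or np.linalg.norm(r)<np.linalg.norm(best): best=r
    return d.round(4),best.round(4)
E
python3 - <<'E'
from h import *
print(delta((.5475,.2467,.29),np.radians(31.4)))
for n,c in(("teal",(224,270)),("white",(184,275)),("blue",(207,304)),("teal2",(150,195)),("can",(92,128))): print(n,plane("top",c,.16 if n!="can" else .22).round(3))
E
```

```text
(array([-0.4047, -0.1311, -0.0592]), array([-1.60e-03,  5.00e-04,  6.15e-01]))
teal [0.463 0.206 0.16 ]
white [0.454 0.273 0.16 ]
blue [0.406 0.233 0.16 ]
teal2 [0.588 0.336 0.16 ]
can [0.686 0.413 0.22 ]
```

arm_command(motion="-0.01 -0.003 -0.02 0 0 0.02; -0.04 -0.013 -0.05 0 0 0.06; -0.08 -0.026 -0.06 0 0 0.12; -0.12 -0.039 -0.06 0 0 0.18; -0.16 -0.052 -0.06 0 0 0.24; -0.20 -0.065 -0.06 0 0 0.30; -0.24 -0.078 -0.06 0 0 0.36; -0.28 -0.091 -0.06 0 0 0.42; -0.32 -0.104 -0.06 0 0 0.48; -0.36 -0.117 -0.06 0 0 0.54; -0.39 -0.126 -0.06 0 0 0.59; -0.4047 -0.1311 -0.06 0 0 0.615; -0.4047 -0.1311 -0.06 0 0 0.615; -0.4047 -0.1311 -0.06 0 0 0.615", jaw=0.0854, grip_force=40)

```text
t: 1.5
eef_pos: [0.5467, 0.2477, 0.2911]
eef_rot: [0.489, 0.872, -0.0, -0.001]
ft_force: [-0.3, 0.4, -0.3]
finger_gap: 0.993
finger_force: 0.0
```

Run:
```python
from h import *
o=status.observe();print(o['t'],o['eef_pos'],o['joints'],delta((.5475,.2467,.106),np.radians(31.4)))
```

```text
1.5 [0.54668089 0.24767144 0.2910652 ] [ 4.05653713e-01  3.31395204e-01  1.39749085e+00  1.08349417e-03
  1.41374810e+00 -1.43437158e-01] (array([-0.0015,  0.0004,  0.1851]), array([-0.0009, -0.0012,  0.0009]))
```

arm_command(motion="-0.001 0 0.03 0 0 0; -0.0012 0 0.06 0 0 0; -0.0012 0 0.09 0 0 0; -0.0012 0 0.12 0 0 0; -0.0012 0 0.145 0 0 0; -0.0012 0 0.165 0 0 0; -0.0012 0 0.178 0 0 0; -0.0012 0 0.185 0 0 0; -0.0012 0 0.185 0 0 0; -0.0012 0 0.185 0 0 0")

```text
t: 2.5
eef_pos: [0.5486, 0.2466, 0.1073]
eef_rot: [0.489, 0.872, 0.001, 0.0]
ft_force: [0.6, -0.1, 0.1]
finger_gap: 1.0
finger_force: 0.0
```

Run:
```python
from h import *
o=status.observe();print(o['t'],o['eef_pos'],o['ft_force'])
s=viewer.snapshot("side")[...,::-1];t=viewer.snapshot("top")[...,::-1]
f=lambda im,x,y,w,h:cv2.resize(im[y:y+h,x:x+w],(400,400),interpolation=cv2.INTER_CUBIC)
cv2.imwrite("pics/c2.png",np.hstack([f(t,160,160,100,100),f(s,240,140,90,90)]))
```

```text
2.5 [0.54856823 0.24656636 0.1072898 ] [ 0.606258   -0.05315127  0.14977331]
```

View pics/c2.png

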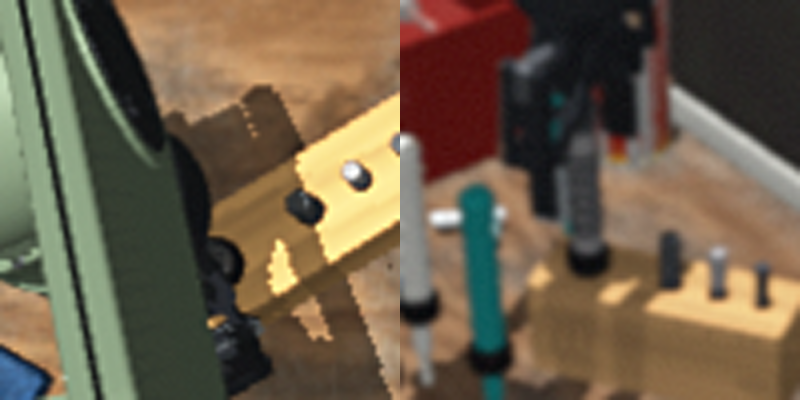

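The picture shows the knurled barrel standing between the open fingers (side crop (585,200)), clear of the look-alikes. Closing now.

arm_command(motion="0 0 0 0 0 0; 0 0 0 0 0 0; 0 0 0 0 0 0; 0 0 0 0 0 0; 0 0 0 0 0 0; 0 0 0 0 0 0; 0 0 0 0 0 0; 0 0 0 0 0 0; 0 0 0 0 0 0; 0 0 0 0 0 0", jaw=0.0, grip_force=80)

```text
t: 3.6
eef_pos: [0.548, 0.2459, 0.1065]
eef_rot: [0.489, 0.872, -0.0, -0.0]
ft_force: [-2.8, -1.7, 4.7]
finger_gap: 0.188
finger_force: 77.8
```

Run:
```python
from h import *
o=status.observe();print(o['t'],o['eef_pos'],o['ft_force'],o['moment'],o['finger_gap'],o['finger_force'])
```

```text
3.6 [0.54801414 0.24585177 0.10650428] [-2.82210866 -1.69845811  4.70573846] [-0.29512416  0.40112024  0.04525231] 0.18823700571993945 77.7876627445221
```

arm_command(motion="0 0 -0.005 0 0 0; 0 0 -0.012 0 0 0; 0 0 -0.022 0 0 0; 0 0 -0.034 0 0 0; 0 0 -0.048 0 0 0; 0 0 -0.062 0 0 0; 0 0 -0.076 0 0 0; 0 0 -0.092 0 0 0; 0 0 -0.108 0 0 0; 0 0 -0.122 0 0 0; 0 0 -0.13 0 0 0; 0 0 -0.13 0 0 0; 0 0 -0.13 0 0 0")

```text
t: 4.9
eef_pos: [0.548, 0.2459, 0.2361]
eef_rot: [0.489, 0.872, -0.0, -0.0]
ft_force: [1.0, 0.2, -2.7]
finger_gap: 0.187
finger_force: 77.9
```

Run:
```python
from h import *
o=status.observe();print(o['t'],o['eef_pos'],o['ft_force'],o['moment'],o['joints'])
print(delta((.4664,-.2224,.166),np.radians(-8)))
s=viewer.snapshot("side")[...,::-1];cv2.imwrite("pics/c3.png",cv2.resize(s[60:240,220:380],(711,800)[::1] if 0 else (533,600),interpolation=cv2.INTER_CUBIC))
```

```text
4.9 [0.54798423 0.24590653 0.23614002] [ 0.99385475  0.18120619 -2.71627548] [-0.0312619  -0.04021528  0.01555992] [ 4.02638277e-01  3.57492124e-01  1.49530067e+00  5.07104954e-05
  1.28906088e+00 -1.45397648e-01]
(array([-0.3572, -0.3136,  0.0702]), array([-3.000e-04,  0.000e+00,  6.876e-01]))
```

View pics/c3.png

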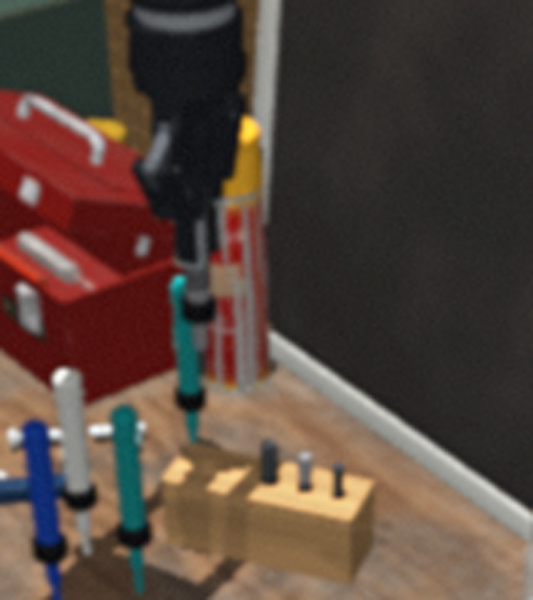

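The punch is held upright and out of the bore (tip near crop (207,378)). Moving to above the crossing.

arm_command(motion="-0.01 -0.009 0 0 0 0.02; -0.03 -0.026 0 0 0 0.06; -0.057 -0.05 0 0 0 0.11; -0.086 -0.075 0 0 0 0.165; -0.114 -0.1 0 0 0 0.22; -0.143 -0.125 0 0 0 0.275; -0.171 -0.15 0 0 0 0.33; -0.2 -0.175 0 0 0 0.385; -0.229 -0.2 0 0 0 0.44; -0.257 -0.226 0 0 0 0.495; -0.286 -0.251 0 0 0 0.55; -0.314 -0.276 0.01 0 0 0.605; -0.335 -0.294 0.03 0 0 0.645; -0.35 -0.307 0.05 0 0 0.674; -0.3572 -0.3136 0.07 0 0 0.688; -0.3572 -0.3136 0.085 0 0 0.688; -0.3572 -0.3136 0.09 0 0 0.688; -0.3572 -0.3136 0.09 0 0 0.688; -0.3572 -0.3136 0.09 0 0 0.688")

```text
t: 6.85
eef_pos: [0.4668, -0.2224, 0.1469]
eef_rot: [0.755, 0.656, 0.0, 0.0]
ft_force: [0.5, 0.3, -2.2]
finger_gap: 0.19
finger_force: 78.0
```

Run:
```python
from h import *
o=status.observe();print(o['t'],o['eef_pos'],o['ft_force'],o['moment'])
e=o['eef_pos']
for n in("side","top"):
    im=viewer.snapshot(n)[...,::-1];cv2.imwrite(f"pics/{n}4.png",im); print(n,"exp tip",proj(n,[e-[0,0,.096]]),"crossing",proj(n,[[.4664,-.2224,.008]]))
s=cv2.imread("pics/side4.png");t=cv2.imread("pics/top4.png")
f=lambda im,x,y,w,h:cv2.resize(im[y:y+h,x:x+w],(400,600),interpolation=cv2.INTER_CUBIC)
cv2.imwrite("pics/c4.png",np.hstack([f(t,420,210,60,90),f(s,355,270,60,90)]))
```

```text
6.85 [ 0.46682309 -0.22238765  0.14691491] [ 0.50311814  0.27973209 -2.19980996] [-0.03809212  0.02551043  0.03190374]
side exp tip [[385.7077664  331.77328988]] crossing [[383.96296088 346.62214742]]
top exp tip [[462.42900622 271.58802218]] crossing [[456.25759704 271.93122547]]
```

View pics/c4.png

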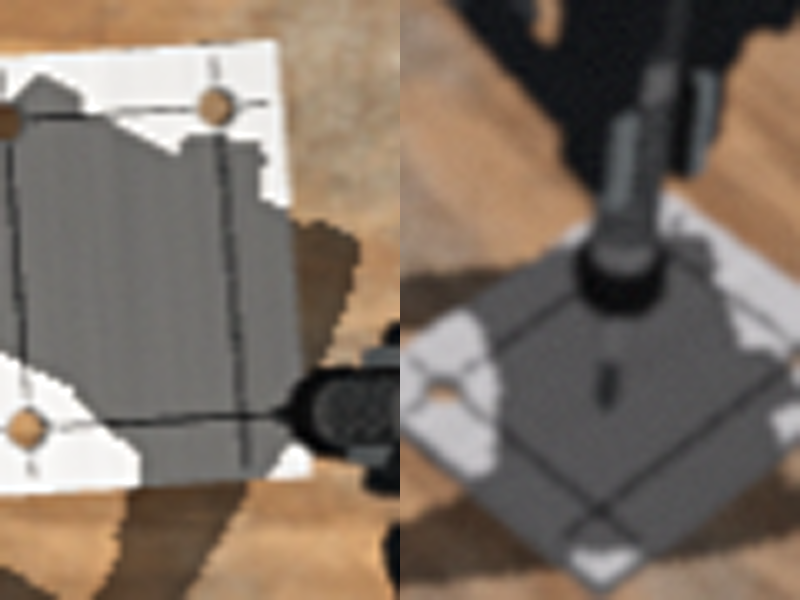

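Side view: tip at crop (604,408), i.e. px (385,331), within a pixel of where I expected it. The crossing is at crop (601,512), px (384.7,346.4). The tip is in line with it, so I'm descending to a few mm above the plate.

arm_command(motion="0 0 0.008 0 0 0; 0 0 0.018 0 0 0; 0 0 0.028 0 0 0; 0 0 0.034 0 0 0; 0 0 0.037 0 0 0; 0 0 0.037 0 0 0; 0 0 0.037 0 0 0")

```text
t: 7.65
eef_pos: [0.4668, -0.2224, 0.1094]
eef_rot: [0.755, 0.656, 0.0, 0.0]
ft_force: [0.3, 0.9, -2.2]
finger_gap: 0.191
finger_force: 78.0
```

Run:
```python
from h import *
o=status.observe();print(o['t'],o['eef_pos'],o['ft_force'],o['moment'])
e=o['eef_pos']
for n in("side","top"):
    im=viewer.snapshot(n)[...,::-1];cv2.imwrite(f"pics/{n}5.png",im); print(n,"exp tip",proj(n,[e-[0,0,.096]]),"crossing",proj(n,[[.4664,-.2224,.008]]))
s=cv2.imread("pics/side5.png");t=cv2.imread("pics/top5.png")
f=lambda im,x,y,w,h:cv2.resize(im[y:y+h,x:x+w],(w*10,h*10),interpolation=cv2.INTER_CUBIC)
cv2.imwrite("pics/c5.png",np.hstack([f(t,436,240,40,50),f(s,365,310,40,50)]))
```

```text
7.65 [ 0.46680502 -0.22239163  0.10938638] [ 0.34902445  0.88448878 -2.2271123 ] [-0.05177526 -0.01657045 -0.04243448]
side exp tip [[384.30954367 344.71168999]] crossing [[383.96296088 346.62214742]]
top exp tip [[456.99740318 271.71080961]] crossing [[456.25759704 271.93122547]]
```

View pics/c5.png

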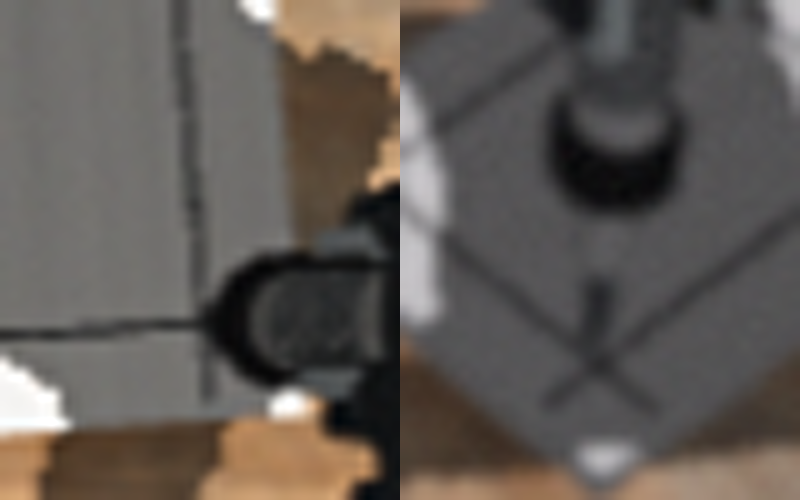

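The tip (side crop (593,345)) is just above the crossing (595,362) and in line with it in both views. I'll press in small steps and watch the force.

arm_command(motion="0 0 0.001 0 0 0; 0 0 0.002 0 0 0; 0 0 0.003 0 0 0; 0 0 0.004 0 0 0; 0 0 0.005 0 0 0; 0 0 0.006 0 0 0; 0 0 0.007 0 0 0; 0 0 0.008 0 0 0; 0 0 0.009 0 0 0; 0 0 0.01 0 0 0; 0 0 0.01 0 0 0")

```text
t: 8.85
eef_pos: [0.4668, -0.2224, 0.0999]
eef_rot: [0.755, 0.656, 0.0, 0.0]
ft_force: [-1.9, 0.2, 7.3]
finger_gap: 0.192
finger_force: 78.7
```

arm_command(motion="0 0 0.0005 0 0 0; 0 0 0.001 0 0 0; 0 0 0.0015 0 0 0; 0 0 0.0015 0 0 0")

```text
t: 9.25
eef_pos: [0.4668, -0.2224, 0.0987]
eef_rot: [0.755, 0.656, 0.0, 0.0]
ft_force: [-1.4, 1.4, 7.9]
finger_gap: 0.187
finger_force: 78.9
```

arm_command(motion="0 0 0.0005 0 0 0; 0 0 0.001 0 0 0; 0 0 0.001 0 0 0")

```text
t: 9.55
eef_pos: [0.4668, -0.2224, 0.0979]
eef_rot: [0.755, 0.656, 0.0, 0.0]
ft_force: [-2.4, 0.1, 9.2]
finger_gap: 0.184
finger_force: 79.0
```

arm_command(motion="0 0 0.0005 0 0 0; 0 0 0.001 0 0 0; 0 0 0.001 0 0 0")

```text
t: 9.85
eef_pos: [0.4669, -0.2225, 0.0972]
eef_rot: [0.755, 0.656, 0.0, 0.001]
ft_force: [-1.7, 1.5, 10.7]
finger_gap: 0.19
finger_force: 79.3
```

arm_command(motion="0 0 0.0005 0 0 0; 0 0 0.001 0 0 0; 0 0 0.001 0 0 0")

```text
t: 10.15
eef_pos: [0.467, -0.2225, 0.0967]
eef_rot: [0.755, 0.656, 0.0, 0.001]
ft_force: [-2.2, 1.0, 13.9]
finger_gap: 0.187
finger_force: 79.7
```

Near the snap now (about 16 N net), so I'll take single small steps.

arm_command(motion="0 0 0.0005 0 0 0; 0 0 0.0005 0 0 0")

```text
t: 10.35
eef_pos: [0.467, -0.2226, 0.0964]
eef_rot: [0.755, 0.656, 0.0, 0.001]
ft_force: [-3.3, 1.7, 15.8]
finger_gap: 0.192
finger_force: 79.8
```

arm_command(motion="0 0 0.0004 0 0 0; 0 0 0.0004 0 0 0")

```text
t: 10.55
eef_pos: [0.467, -0.2226, 0.0961]
eef_rot: [0.755, 0.656, 0.0, 0.001]
ft_force: [-3.8, 1.6, 15.9]
finger_gap: 0.188
finger_force: 79.9
```

arm_command(motion="0 0 0.0004 0 0 0; 0 0 0.0004 0 0 0")

```text
t: 10.75
eef_pos: [0.4671, -0.2226, 0.0956]
eef_rot: [0.755, 0.656, 0.0, 0.001]
ft_force: [-3.6, 0.5, 15.6]
finger_gap: 0.192
finger_force: 79.8
```

arm_command(motion="0 0 0.0004 0 0 0; 0 0 0.0004 0 0 0", grip_force=110)

```text
t: 10.95
eef_pos: [0.467, -0.2226, 0.0952]
eef_rot: [0.755, 0.656, 0.0, 0.001]
ft_force: [-3.2, 2.0, 14.2]
finger_gap: 0.187
finger_force: 106.4
```

Run:
```python
from h import *
o=status.observe();print(o['t'],o['eef_pos'],o['ft_force'],o['moment'],o['finger_force'],o['joint_efforts'].round(2))
s=viewer.snapshot("side")[...,::-1]
cv2.imwrite("pics/c6.png",cv2.resize(s[300:360,355:415],(600,600),interpolation=cv2.INTER_CUBIC))
```

```text
10.95 [ 0.46703165 -0.22257214  0.09517166] [-3.20719043  1.97780008 14.23654012] [ 0.37370409  0.83129349 -0.03324678] 106.37739978199534 [ 1.200e-01 -3.169e+01 -1.645e+01  9.000e-02 -1.410e+00  1.000e-02]
```

View pics/c6.png

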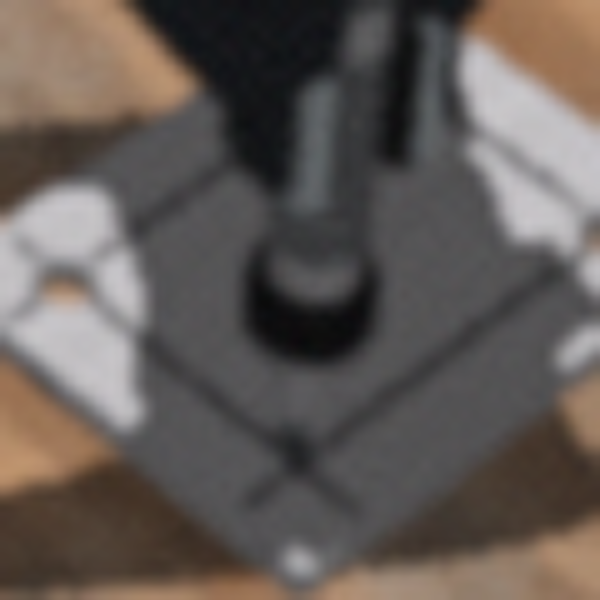

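The point is on the crossing (crop (297,455)) and the collar has come down by as much as the arm, so nothing has slipped. Compression is about 9 mm, so the snap should come shortly.

arm_command(motion="0 0 0.0004 0 0 0; 0 0 0.0004 0 0 0")

```text
t: 11.2
eef_pos: [0.467, -0.2226, 0.0947]
eef_rot: [0.755, 0.656, 0.0, 0.001]
ft_force: [-2.3, 1.3, 14.5]
finger_gap: 0.182
finger_force: 106.4
```

arm_command(motion="0 0 0.0005 0 0 0; 0 0 0.0005 0 0 0")

```text
t: 11.4
eef_pos: [0.467, -0.2226, 0.0941]
eef_rot: [0.755, 0.656, 0.0, 0.001]
ft_force: [-2.8, 1.2, 13.8]
finger_gap: 0.187
finger_force: 106.4
```

arm_command(motion="0 0 0.0005 0 0 0; 0 0 0.0005 0 0 0")

```text
t: 11.6
eef_pos: [0.467, -0.2225, 0.0931]
eef_rot: [0.755, 0.656, 0.0, 0.001]
ft_force: [0.3, -0.1, 2.1]
finger_gap: 0.182
finger_force: 107.0
```

Snap: the force dropped to about 4 N net. Lifting off.

arm_command(motion="0 0 -0.001 0 0 0; 0 0 -0.005 0 0 0; 0 0 -0.012 0 0 0; 0 0 -0.022 0 0 0; 0 0 -0.034 0 0 0; 0 0 -0.048 0 0 0; 0 0 -0.062 0 0 0; 0 0 -0.076 0 0 0; 0 0 -0.09 0 0 0; 0 0 -0.105 0 0 0; 0 0 -0.12 0 0 0; 0 0 -0.135 0 0 0; 0 0 -0.144 0 0 0; 0 0 -0.144 0 0 0")

```text
t: 13.0
eef_pos: [0.467, -0.2225, 0.2372]
eef_rot: [0.755, 0.656, 0.001, 0.001]
ft_force: [0.6, 0.0, -1.9]
finger_gap: 0.183
finger_force: 107.1
```

Run:
```python
from h import *
o=status.observe();print(o['t'],o['eef_pos'],o['ft_force'])
print(delta((.548,.2459,.236),np.radians(31.4)))
print(Ro.from_quat(o['eef_rot']).as_matrix().round(4))
```

```text
13.0 [ 0.46700474 -0.2224725   0.23716808] [ 0.63088601  0.02129378 -1.87149573]
(array([0.4751, 0.0149, 0.0009]), array([ 0.0021,  0.0016, -0.688 ]))
[[ 1.395e-01  9.902e-01  2.300e-03]
 [ 9.902e-01 -1.395e-01 -1.100e-03]
 [-7.000e-04  2.400e-03 -1.000e+00]]
```

arm_command(motion="0.012 0 0 0 0 -0.02; 0.038 0.001 0 0 0 -0.055; 0.073 0.002 0 0 0 -0.106; 0.11 0.003 0 0 0 -0.159; 0.146 0.005 0 0 0 -0.212; 0.183 0.006 0 0 0 -0.265; 0.22 0.007 0 0 0 -0.318; 0.256 0.008 0 0 0 -0.371; 0.293 0.009 0 0 0 -0.424; 0.33 0.01 0 0 0 -0.477; 0.366 0.011 0 0 0 -0.53; 0.402 0.013 0 0 0 -0.583; 0.438 0.014 0 0 0 -0.635; 0.462 0.0145 0 0.001 0.001 -0.67; 0.4755 0.0149 0 0.002 0.0016 -0.688; 0.4755 0.0149 0 0.002 0.0016 -0.688; 0.4755 0.0149 0 0.002 0.0016 -0.688; 0.4755 0.0149 0 0.002 0.0016 -0.688")

```text
t: 14.8
eef_pos: [0.5474, 0.2453, 0.2356]
eef_rot: [0.49, 0.872, -0.0, -0.001]
ft_force: [-0.1, -0.1, -2.0]
finger_gap: 0.183
finger_force: 107.2
```

Run:
```python
from h import *
o=status.observe();print(o['t'],o['eef_pos'],o['ft_force'],delta((.548,.2462,.1065),np.radians(31.4)))
e=o['eef_pos'];print(proj("side",[e-[0,0,.096],[.548,.2465,.06]]))
s=viewer.snapshot("side")[...,::-1]
cv2.imwrite("pics/c7.png",cv2.resize(s[110:230,250:340],(450,600),interpolation=cv2.INTER_CUBIC))
```

```text
14.8 [0.54736595 0.2452597  0.23564441] [-0.12833162 -0.07616227 -2.0454084 ] (array([0.0002, 0.0013, 0.1291]), array([-0.0022, -0.0019, -0.0013]))
[[280.98403333 173.08679481]
 [282.49433185 199.91709605]]
```

View pics/c7.png

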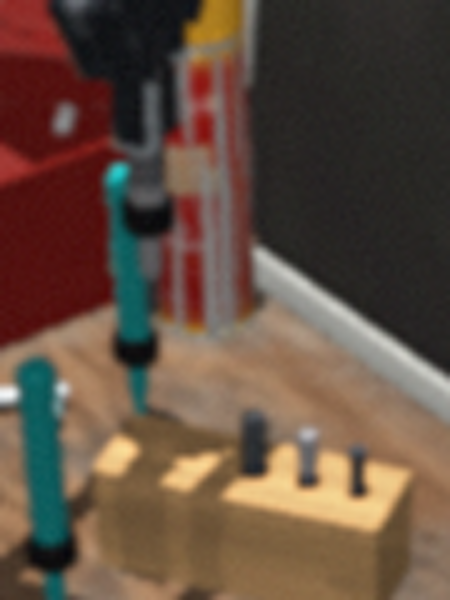

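The punch hangs upright above the bore end of the block (tip near crop (152,318)), at the pose it was lifted from. Lowering.

arm_command(motion="0 0.001 0.012 0 0 0; 0 0.001 0.027 0 0 0; 0 0.001 0.042 0 0 0; 0 0.001 0.055 0 0 0; 0 0.001 0.064 0 0 0; 0 0.001 0.07 0 0 0; 0 0.001 0.075 0 0 0; 0 0.001 0.08 0 0 0; 0 0.001 0.085 0 0 0; 0 0.001 0.09 0 0 0; 0 0.001 0.092 0 0 0; 0 0.001 0.092 0 0 0")

```text
t: 16.05
eef_pos: [0.5482, 0.2471, 0.1434]
eef_rot: [0.489, 0.872, -0.0, -0.001]
ft_force: [0.4, 0.2, -2.7]
finger_gap: 0.186
finger_force: 107.2
```

arm_command(motion="0 0 0.006 0 0 0; 0 0 0.013 0 0 0; 0 0 0.02 0 0 0; 0 0 0.026 0 0 0; 0 0 0.031 0 0 0; 0 0 0.034 0 0 0; 0 0 0.036 0 0 0; 0 0 0.0365 0 0 0; 0 0 0.0365 0 0 0")

```text
t: 16.95
eef_pos: [0.5484, 0.2472, 0.1073]
eef_rot: [0.489, 0.872, 0.0, -0.001]
ft_force: [0.3, 0.4, -1.4]
finger_gap: 0.184
finger_force: 107.2
```

arm_command(motion="0 0 0.0005 0 0 0; 0 0 0.001 0 0 0; 0 0 0.001 0 0 0")

```text
t: 17.25
eef_pos: [0.5485, 0.2472, 0.1067]
eef_rot: [0.489, 0.872, 0.0, -0.001]
ft_force: [-0.5, 0.7, 0.5]
finger_gap: 0.18
finger_force: 107.3
```

The collar is touching the block (force up by about 2 N). Releasing.

arm_command(motion="0 0 0 0 0 0; 0 0 0 0 0 0; 0 0 0 0 0 0; 0 0 0 0 0 0; 0 0 0 0 0 0; 0 0 0 0 0 0; 0 0 0 0 0 0; 0 0 0 0 0 0; 0 0 0 0 0 0; 0 0 0 0 0 0", jaw=0.0854)

```text
t: 18.25
eef_pos: [0.5483, 0.2472, 0.1062]
eef_rot: [0.489, 0.872, 0.0, -0.001]
ft_force: [0.4, -0.5, -1.0]
finger_gap: 1.0
finger_force: 0.0
```

arm_command(motion="0 0 -0.005 0 0 0; 0 0 -0.02 0 0 0; 0 0 -0.045 0 0 0; 0 0 -0.075 0 0 0; 0 0 -0.105 0 0 0; 0 0 -0.135 0 0 0; 0 0 -0.165 0 0 0; 0.03 0 -0.185 0 0 0; 0.07 0 -0.185 0 0 0; 0.11 0 -0.185 0 0 0; 0.15 0 -0.185 0 0 0; 0.18 0 -0.185 0 0 0; 0.18 0 -0.185 0 0 0; 0.18 0 -0.185 0 0 0")

```text
t: 19.65
eef_pos: [0.4547, 0.4007, 0.2918]
eef_rot: [0.489, 0.872, -0.0, -0.001]
ft_force: [-0.1, -0.2, -0.4]
finger_gap: 0.998
finger_force: 0.0
```

Run:
```python
from h import *
o=status.observe();print(o['t'],o['eef_pos'],o['ft_force'])
for n in("side","top"): cv2.imwrite(f"pics/{n}8.png",viewer.snapshot(n)[...,::-1])
s=cv2.imread("pics/side8.png");t=cv2.imread("pics/top8.png")
f=lambda im,x,y,w,h:cv2.resize(im[y:y+h,x:x+w],(400,300),interpolation=cv2.INTER_CUBIC)
cv2.imwrite("pics/c8.png",np.vstack([np.hstack([f(t,180,170,112,84),f(t,390,208,100,84)]),np.hstack([f(s,250,155,100,75),f(s,340,290,100,75)])]))
```

```text
19.65 [0.45466379 0.400744   0.29182595] [-0.13589596 -0.1760748  -0.43258756]
```

View pics/c8.png

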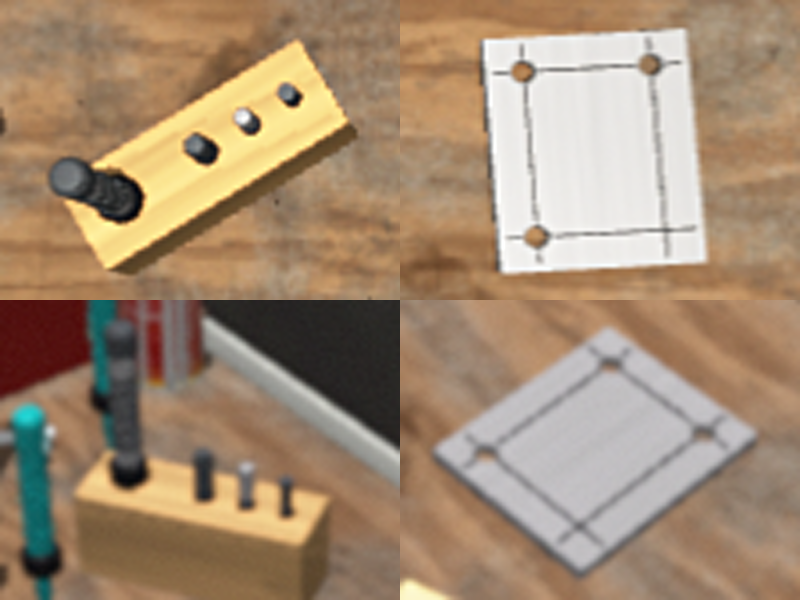

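The final views match the first ones. The punch is upright in its bore with the collar on the block (shifted by about 1 mm), and the plate hasn't moved.

```bash
python3 -c "
from plant import job
print(job.close_job())"
```

```text
the job is handed in; nothing more can be done
None
```

The punch snapped once on the bare crossing (force dropped from about 16 N to 4 N) and was lifted straight off; it now stands upright in its bore on its collar, the plate has not moved, and the job is handed in (no verdict was returned).

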